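# Open the torque-wrench case by its hidden catch

## Robot

A 6-joint arm with a two-finger parallel gripper is mounted at the origin on the work surface. World frame = base frame: x ahead of the robot, y to its left, z up, the work surface at z = 0. Lengths are in m, angles in degrees, forces in N, time in s.
With the tool pointing down it reaches from about 0.25 to 0.725 m from the base axis. Payload 9.7 kg.
Tool frame: the origin (TCP) lies at the very end of the fingers, on their centre line; the grasp point (between the pads) lies 19 mm behind it (bot.grip_depth is the distance from the TCP to the grasp point, in m); z points along the fingers, y is the direction in which the jaws open and shut (so a half turn about z gives the same grasp; the last joint's range is limited). The gripper opens to 85 mm and grips with 20 to 120 N. Pads are 22 mm wide; open, the fingers measure 114 mm over their backs; the gripper's body (76 mm by 85 mm) begins 54 mm behind the grasp point. The pads swing forward as they close: fully open they stand 13 mm farther back than shut.
Start: joints at [-71.161, 4.979, 10.078, 95.1, 0, 90], TCP at [0.178, -0.521, 0.206] pointing down, gripper open.
Joint ranges: [-179.16, 179.16], [-48.56, 103.87], [-65.8, 70.77], [-126.05, 130.52], [-82.76, 87.17], [-180, 180]. Speed limits (degrees/s): [127.2, 127.2, 147.25, 180, 180, 180].

## Interface

Orientations are given as [roll, pitch, yaw] about the fixed x, y, z axes, in that order (R = Rz(yaw) Ry(pitch) Rx(roll)).
In Python, from workcell import bot, viewer gives the robot as it stands.
- The arm moves only by the tool arm_command, never from a script. Its argument "motion" is a list of rows, each a list of 3 entries, a list of its own where there are three numbers: the opening, from 0 (shut) to 1 (fully open), then the shift along the tool's x, y, z in units of 60 mm (1.0 is 60 mm), then the turn, a rotation vector about the tool's x, y, z in units of 6 degrees (1.0 is 6 degrees). A call has 1 to 12 rows; each row shifts and turns the commanded pose from where the row before left it, along the tool's axes as they then stand; what a row does not reach is not made up. A row lasts 1/8 s, in which the tool goes at most 62.5 mm and 10.7 degrees, less where a joint would pass 70% of its speed; a pose out of reach is approached as far as the arm can. A call is refused whole if a number of a shift passes 1 or a number of a turn 1, either way. A call with a gripper value outside its range is refused whole. The fingers move at their own pace and stop on an object; "newtons" is the grip in N (left out, the last holds). Time passes only in rows, so rows that do not move let the fingers close. It gives the time, the measured TCP pose, the force and the opening at its end, in the units of the state.
- bot.get_obs(): the state, without advancing time (a new reading comes with each control period).
- viewer.camera(name): name is "scene" or "top" or "wrist"; returns the picture (480x640x3 uint8, blue, green, red); there is no depth.
- viewer.calibration(name): a dict with "fx", "fy", "cx", "cy" (pixels), "T" (4x4, takes a point from camera to world coordinates). Camera axes: x right, y down, z forward; pixel columns grow to the right and rows downward; lengths in m; the calibration is good to about 2 mm. A picture is of the moment at which its call begins: read the wrist's pose just before it. calibration takes no time and is no camera call; for the wrist camera it gives the pose at the moment of the call.
- bot.job_done(): hands the job in, once; it reports no verdict.
The state is a dict: "time": time; "q": joint angles; "qd": joint speeds; "joint_efforts": joint torques, N m; "ee_pos": TCP position; "tcp_rot": TCP orientation; "wrist_force": force on the tool from outside, world axes, zero at the start; "torque": the same for the moment, N m; "opening": finger opening in m.
Only numpy, scipy, OpenCV 4.12 (cv2) and the standard library are available. Lean on these libraries where they do the work, as an engineer would, in place of code of your own. Each camera call takes 0.05 s, during which the arm holds its last target.

## Task

The torque wrench is wanted: open its long dark case where it lies, without picking it up. Feel with a closed fingertip along the top of the case's front rail to find the thumb notch, press the catch gently down inside it so that the sprung lid lets go, then draw the hand away so that the lid stands fully open. Do not shift the case, and leave everything else on the bench where it is.

Things in the scene. Friction and masses are not known exactly. Their poses are not given: they have to be found in the camera images.
- case: Torque-wrench case, dark grey plastic, 164 mm deep (x), 420 mm long (y), 56 mm high, about 2.5 kg, shut, loose on the bench. Origin: centre of its underside; x points from front rail to hinges (away from the robot, give or take the yaw), y along the case, z up. Rail front 84 mm before the origin; flat lid from 42 mm before to 76 mm behind it, its top 56 mm up, hinged at the back.
- rail_mid (a point): Middle of the flat top of the front rail, a level bar 36 mm wide (x), 420 mm long (y), 52 mm above the bench; axes as the case. In it, centred up to 60 mm to either side of this point, is the thumb notch, 46 mm long, open above and in front, square-walled; its floor, 12 mm down, is the catch's paddle (41 x 32 mm, same grey). Its place differs each time: find it by touch or eye.
- catch (a joint): Tilt of the catch's paddle in the notch: 0 at rest, 0.34 rad fully down. It tips on an axis along y near the lid's edge, so press it midway across the rail or up to 6 mm nearer the front; there it takes about 5 N to free the lid (at about 0.16 rad, 3 to 4 mm down) and 8 N to reach its stop, 6 to 7 mm down. It springs back when left.
- lid (a joint): Opening of the lid: 0 shut, 1.35 rad fully open against its stop. Freed by the catch, its spring lifts it, front edge up and back, in about 2 s once the hand is out of its way; meanwhile it may lean on the hand without harm.
- foot: Bystander, loose: beige prosthetic foot 250 mm long with a black tube and steel fittings standing up from the ankle, 236 mm high, left of the case. Origin: under the middle of the foot.
- adapter: Bystander, loose: steel pyramid adapter, a disc 54 mm across, 25 mm high, in front of the case. Origin: centre of its underside.
- clamp: Bystander, loose: aluminium tube clamp, a ring 42 mm across, 45 mm high, in front of the case. Origin: centre of its underside.
- driver: Bystander, loose: black-handled screwdriver 200 mm long, lying in front of the case. Origin: its middle, on the bench.
- tape: Bystander, loose: roll of yellow tape 104 mm across, 25 mm high, lying flat right of the case. Origin: centre of its underside.
- glue: Bystander, loose: white bottle 44 mm across, 150 mm high, right of the case. Origin: centre of its underside.

How it is judged:
By the outcome, as a careful person would: the job done as asked, in the order asked, and still so for the second after the job is handed in, with the robot touching nothing.
It also fails if it takes over 51 s, if anything falls off the work surface, if the arm or the gripper's body presses on something with over 40 N, if the wrist force passes 120 N, or if a joint passes its speed limit or range.

## Working session

There is one attempt and no reset: what is moved stays moved. The work goes in short steps, Python scripts to look and compute and a tool call to move; the robot and the scene stay as the last step left them, time stands still between calls to the robot, and variables do not carry over. Pictures are saved under pics/ and viewed, and the job is handed in when it is done.

Besides the shell and the picture viewer there is one more tool, called as name(argument=value, ...) on one line, values as JSON. arm_command: Moves the arm, as the interface text tells. Its arguments: {"type":"object","properties":{"motion":{"type":"array"},"newtons":{"type":"number"}},"required":["motion"]}

```bash
mkdir -p pics; python3 - <<'E'
from workcell import bot, viewer
import cv2
print(bot.get_obs())
for n in("top","scene","wrist"):
    print(n,viewer.calibration(n)); cv2.imwrite(f"pics/{n}0.png",viewer.camera(n))
E
```

```text
{'time': 0.0, 'q': array([-7.11609175e+01,  5.01182593e+00,  1.00348658e+01,  9.51001001e+01,
       -7.55325942e-04,  8.99991744e+01]), 'qd': array([-0.04422726, -0.06716944,  0.07620148,  0.11525216, -0.10196124,
        0.09171963]), 'joint_efforts': array([ 3.84187020e-03, -5.20381737e+01,  4.64807153e+01,  1.62277330e-02,
        1.32387167e-04, -1.52775021e-05]), 'ee_pos': array([ 0.17751209, -0.52028743,  0.20527982]), 'tcp_rot': array([-1.79922940e+02,  7.54214920e-04,  1.88399091e+01]), 'wrist_force': array([ 0.4346144 ,  0.23132486, -0.08671873]), 'torque': array([-0.01825041, -0.03985474, -0.03364172]), 'opening': 0.08547121310102146}
top {'fx': 609.7868429668096, 'fy': 609.7868429668096, 'cx': 313.7496781569481, 'cy': 238.12152939046905, 'T': array([[-0.02189016, -0.99514157,  0.09599001,  0.47343081],
       [-0.99966689,  0.0231    ,  0.01151056, -0.01100112],
       [-0.01367201, -0.09570607, -0.99531574,  1.22661124],
       [ 0.        ,  0.        ,  0.        ,  1.        ]])}
scene {'fx': 465.54745823094333, 'fy': 465.54745823094333, 'cx': 318.22326684403146, 'cy': 237.3084036651992, 'T': array([[ 0.68475234,  0.5495313 , -0.47867483,  1.04355373],
       [ 0.72863219, -0.52927452,  0.43469944, -0.42849798],
       [-0.01446944, -0.64643935, -0.76282816,  0.82484141],
       [ 0.        ,  0.        ,  0.        ,  1.        ]])}
wrist {'fx': 352.8805564912281, 'fy': 352.8805564912281, 'cx': 313.25637721383055, 'cy': 236.17861119270623, 'T': array([[ 3.22088902e-01, -9.09016330e-01, -2.64476938e-01,
         2.45091931e-01],
       [-9.46709412e-01, -3.09314020e-01, -8.98116110e-02,
        -4.97955257e-01],
       [-1.66203648e-04,  2.79310129e-01, -9.60200929e-01,
         3.73134117e-01],
       [ 0.00000000e+00,  0.00000000e+00,  0.00000000e+00,
         1.00000000e+00]])}
```

View pics/top0.png

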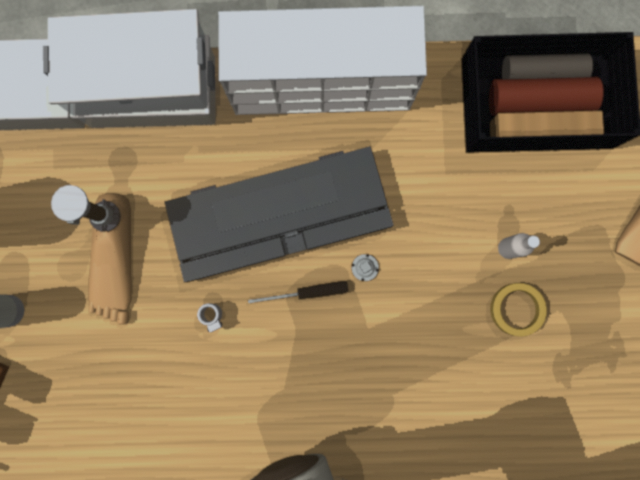

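View pics/scene0.png

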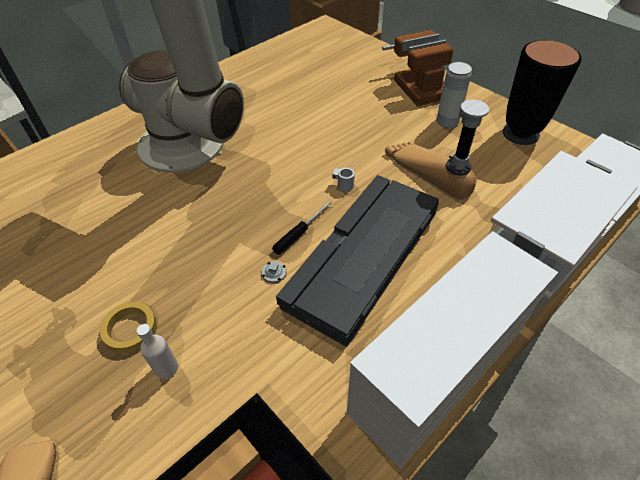

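The top view shows the case, with its front rail running from about (183,270) to (390,220) and something like the notch near (292,241). I'll enlarge it.

```bash
python3 - <<'E'
import cv2,numpy as np
im=cv2.imread("pics/top0.png")[140:290,155:405]
im=np.clip(im.astype(float)*2.2,0,255).astype(np.uint8)
cv2.imwrite("pics/topz.png",cv2.resize(im,None,fx=3.2,fy=3.2,interpolation=cv2.INTER_CUBIC))
E
```

```text
(no output)
```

View pics/topz.png

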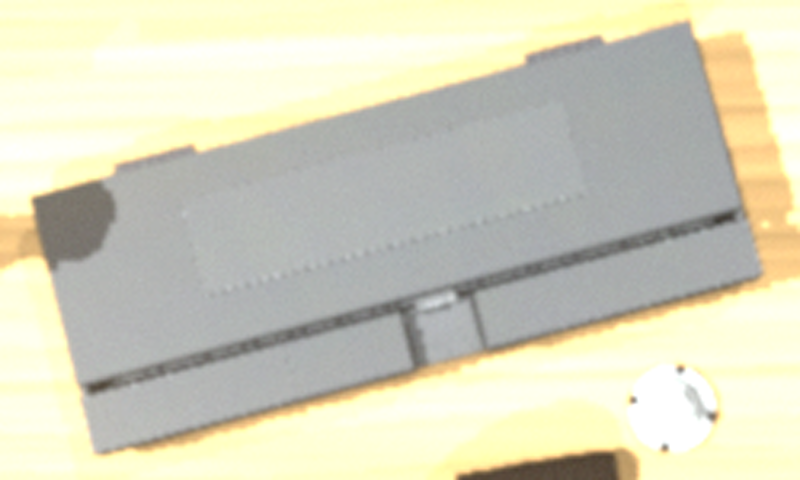

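View pics/wrist0.png

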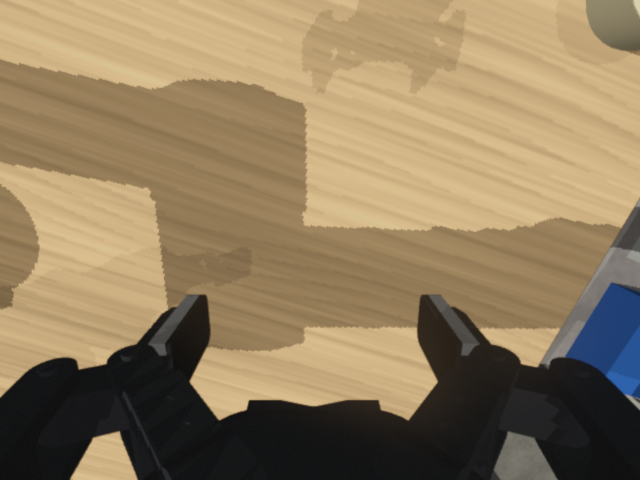

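The enlarged view shows the notch clearly. Its left wall runs from zoom (405,312) to (415,370) and its right wall from (475,292) to (485,348). The rail's front corners are at (98,452) and (762,273).

```bash
cat > h.py <<'E'
import numpy as np
from workcell import bot, viewer
def ray(c,u,v,z):
    d=c["T"][:3,:3]@np.array([(u-c["cx"])/c["fx"],(v-c["cy"])/c["fy"],1]);o=c["T"][:3,3]
    return o+d*(z-o[2])/d[2]
def proj(c,p):
    T=np.linalg.inv(c["T"]);q=T[:3,:3]@p+T[:3,3];return c["cx"]+c["fx"]*q[0]/q[2],c["cy"]+c["fy"]*q[1]/q[2]
E
python3 - <<'E'
from h import *
c=viewer.calibration("top")
g=lambda a,b,z=.052: ray(c,155+(a+.5)/3.2-.5,140+(b+.5)/3.2-.5,z)
P={k:g(*v) for k,v in dict(L=(98,452),R=(762,273),LB=(83,396),RB=(745,221),nlb=(405,312),nlf=(415,370),nrb=(475,292),nrf=(485,348)).items()}
P['hl']=g(34,198,.056);P['hr']=g(690,22,.056)
for k,v in P.items(): print(k,v.round(4))
y=P['L']-P['R'];print(np.linalg.norm(y));y/=np.linalg.norm(y)
yh=P['hl']-P['hr'];print(np.linalg.norm(yh),np.degrees(np.arctan2(-y[0],y[1])),np.degrees(np.arctan2(-yh[0],yh[1])))
x=np.array([y[1],-y[0],0]);m=(P['L']+P['R'])/2
print("mid front",m)
for k in P: d=P[k]-m;print(k,'x',(d@x).round(4),'y',(d@y).round(4))
for n in("scene",):
  s=viewer.calibration(n)
  for k in P: print(k,np.round(proj(s,P[k]),1))
# other things
for k,uv,z in(("adapter",(365,267),.02),("clamp",(208,317),.045),("drvhandle",(348,287),.02),("drvtip",(249,301),.01),("foot",(112,200),.03),("foottop",(70,205),.236)):print(k,ray(c,*uv,z).round(3))
E
```

```text
L [0.5096 0.252  0.052 ]
R [ 0.6087 -0.1509  0.052 ]
LB [0.5436 0.2611 0.052 ]
RB [ 0.6407 -0.1417  0.052 ]
nlb [0.5901 0.0655 0.052 ]
nlf [0.5547 0.0601 0.052 ]
nrb [0.6012 0.0229 0.052 ]
nrf [0.5671 0.0176 0.052 ]
hl [0.6646 0.2899 0.056 ]
hr [ 0.7636 -0.1119  0.056 ]
0.414987158555241
0.41379605835713706 13.81873373401404 13.840581746606482
mid front [0.55917526 0.05054048 0.052     ]
L x -0.0 y 0.2075
R x 0.0 y -0.2075
LB x 0.0351 y 0.2081
RB x 0.0333 y -0.2062
nlb x 0.0336 y 0.0072
nlf x -0.002 y 0.0103
nrb x 0.0342 y -0.0369
nrf x -0.0002 y -0.0339
hl x 0.1595 y 0.2073
hr x 0.1597 y -0.2065
L [375.9 174.5]
R [275.5 295. ]
LB [388.9 179.5]
RB [289.6 302.2]
nlb [345.9 232.2]
nlf [332.8 224.9]
nrb [335.6 245.5]
nrf [322.8 238.1]
hl [436.8 197.9]
hr [345.4 332.5]
adapter [ 0.53  -0.097  0.02 ]
clamp [0.439 0.21  0.045]
drvhandle [ 0.491 -0.062  0.02 ]
drvtip [0.468 0.134 0.01 ]
foot [0.674 0.403 0.03 ]
foottop [0.633 0.401 0.236]
```

The notch is centred about 13–14 mm to the right (−y) of rail_mid, and the case yaw is 13.8°. I'll close the gripper and move over the rail to the right of the notch.

arm_command(motion=[[0,[0.4,-0.25,0],[0,0,0.42]],[0,[0.8,-0.48,0],[0,0,0.42]],[0,[0.8,-0.48,0],[0,0,0]],[0,[0.8,-0.48,0],[0,0,0]],[0,[0.8,-0.48,0],[0,0,0]],[0,[0.8,-0.48,0],[0,0,0]],[0,[0.8,-0.48,0],[0,0,0]],[0,[0.8,-0.48,0],[0,0,0]],[0,[0.8,-0.48,0],[0,0,0]],[0,[0.8,-0.48,0],[0,0,0]],[0,[0.8,-0.48,0],[0,0,0]],[0,[0.4,-0.2,0],[0,0,0]]], newtons=40)

```text
time: 1.65
ee_pos: [0.6129, -0.0829, 0.205]
tcp_rot: [-180.0, 0.1, 13.9]
wrist_force: [0.5, -0.9, 0.4]
opening: -0.0003
```

arm_command(motion=[[0,[0,0,0],[0,1,0]],[0,[0,0,0],[0,1,0]],[0,[0,0,0],[0,0,0]]])

```text
time: 2.02
ee_pos: [0.61, -0.0855, 0.2057]
tcp_rot: [-180.0, -12.0, 13.8]
wrist_force: [-0.3, -0.3, 1.1]
opening: 0.0
```

```bash
cat >> h.py <<'E'
yaw=np.radians(13.83);X=np.array([np.cos(yaw),np.sin(yaw),0]);Y=np.array([-np.sin(yaw),np.cos(yaw),0])
M=np.array([.5592,.0505,.052])+.018*X
from scipy.spatial.transform import Rotation as Ro
def where():
    o=bot.get_obs();R=Ro.from_euler('xyz',o['tcp_rot'],degrees=True).as_matrix()
    d=o['ee_pos']-M;print('t',o['time'],'rot',o['tcp_rot'].round(2),'open',o['opening'],'case xyz mm',np.round([d@X*1e3,d@Y*1e3,d[2]*1e3],1),'F',o['wrist_force'].round(2));return o,R
def to(cx,cy,cz):
    o,R=where();g=M+cx*X+cy*Y+np.array([0,0,cz]);print('units',(R.T@(g-o['ee_pos'])/.06).round(3))
E
python3 - <<'E'
from h import *
import cv2
to(.0078,-.075,.03)
cv2.imwrite("pics/w1.png",viewer.camera("wrist"))
E
```

```text
t 2.025 rot [-179.99  -11.96   13.75] open 4.200270040519375e-05 case xyz mm [  -1.2 -144.2  153.7] F [-0.25 -0.3   1.11]
units [-0.282 -1.153  2.048]
```

View pics/w1.png

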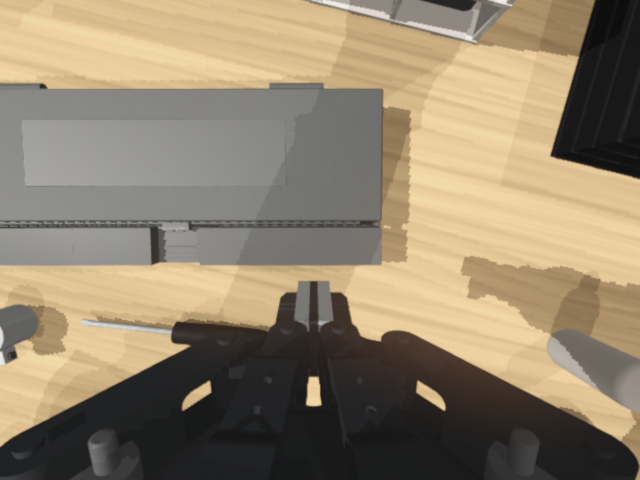

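The wrist view shows the notch floor at u≈158–197 and v≈228–264, and the closed fingertips at u≈295–332, about 18 mm thick. I'll cross-check the position against this view.

```bash
python3 - <<'E'
from h import *
c=viewer.calibration("wrist")
for n,u,v in(("NLf",152,264),("NLb",152,228),("NRf",199,264),("NRb",197,228),("Rf",381,265),("Rb",380,228)):
    d=ray(c,u,v,.052)-M;print(n,d@X*1e3,d@Y*1e3)
o,R=where()
for dx in(-.011,.011):
  for dy in(-.009,.009): print(dx,dy,np.round(proj(c,o['ee_pos']+R@[dx,dy,0]),0))
E
```

```text
NLf -16.657893998876197 8.289241108297409
NLb 17.63425484814729 7.050729104737695
NRf -16.759445495336177 -36.41809502102938
NRb 17.54346825930359 -35.428335116413244
Rf -18.114015038300145 -209.69962563869004
Rb 17.17395816143736 -208.32218846575444
t 2.075 rot [179.98 -11.94  13.76] open 0.00021145134757780232 case xyz mm [  -0.5 -144.4  154.3] F [-0.18  0.67 -0.39]
-0.011 -0.009 [295. 298.]
-0.011 0.009 [329. 298.]
0.011 -0.009 [294. 258.]
0.011 0.009 [330. 258.]
```

```bash
python3 - <<'E'
from h import *
c=viewer.calibration("wrist")
o,R=where()
for dx in(0,.005,.011):
  print(dx,[ (dz,round(proj(c,o['ee_pos']+R@[dx,0,dz])[1])) for dz in(0,-.005,-.01,-.015,-.02,-.03)])
to(.0078,-.070,.015)
E
```

```text
t 2.075 rot [179.98 -11.94  13.76] open 0.00021145134757780232 case xyz mm [  -0.5 -144.4  154.3] F [-0.18  0.67 -0.39]
0 [(0, 278), (-0.005, 282), (-0.01, 286), (-0.015, 291), (-0.02, 295), (-0.03, 306)]
0.005 [(0, 269), (-0.005, 273), (-0.01, 277), (-0.015, 281), (-0.02, 285), (-0.03, 295)]
0.011 [(0, 258), (-0.005, 261), (-0.01, 265), (-0.015, 269), (-0.02, 273), (-0.03, 282)]
t 2.075 rot [179.98 -11.94  13.76] open 0.00021145134757780232 case xyz mm [  -0.5 -144.4  154.3] F [-0.18  0.67 -0.39]
units [-0.346 -1.241  2.299]
```

arm_command(motion=[[0,[-0.1,-0.4,0.6],[0,0,0]],[0,[-0.1,-0.4,0.7],[0,0,0]],[0,[-0.1,-0.44,0.7],[0,0,0]],[0,[-0.05,0,0.3],[0,0,0]],[0,[0,0,0],[0,0,0]],[0,[0,0,0],[0,0,0]]])

```text
time: 2.82
ee_pos: [0.6031, -0.0119, 0.0686]
tcp_rot: [180.0, -12.1, 13.8]
wrist_force: [0.9, 0.6, 1.1]
opening: -0.0003
```

```bash
python3 - <<'E'
from h import *
import cv2
to(.0078,-.070,.004)
cv2.imwrite("pics/w2.png",viewer.camera("wrist"))
cv2.imwrite("pics/s2.png",viewer.camera("scene"))
E
```

```text
t 2.825 rot [179.95 -12.11  13.77] open -0.0003063713420364376 case xyz mm [  9.7 -71.1  16.6] F [0.89 0.57 1.11]
units [-0.076 -0.018  0.198]
```

View pics/w2.png

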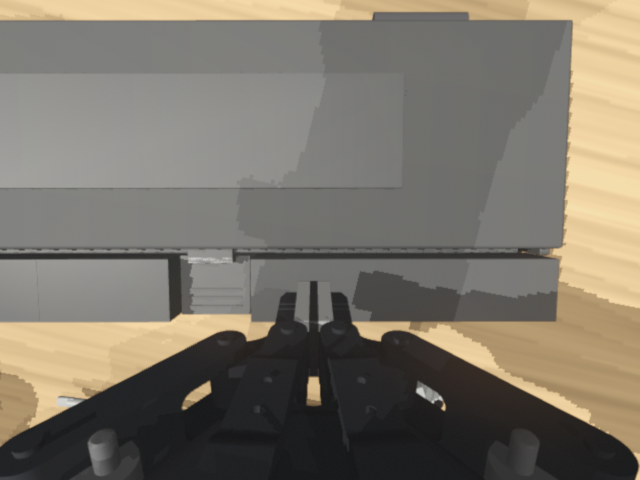

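View pics/s2.png

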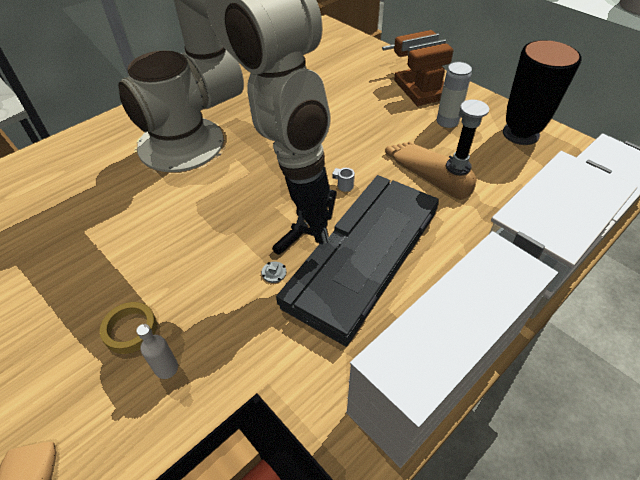

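arm_command(motion=[[0,[-0.04,-0.01,0.1],[0,0,0]],[0,[-0.036,-0.01,0.1],[0,0,0]],[0,[0,0,0],[0,0,0]]])

```text
time: 3.3
ee_pos: [0.599, -0.0105, 0.0531]
tcp_rot: [-180.0, -11.9, 13.8]
wrist_force: [0.2, 0.3, 0.3]
opening: 0.0002
```

arm_command(motion=[[0,[-0.005,0,0.02],[0,0,0]],[0,[-0.005,0,0.02],[0,0,0]],[0,[0,0,0],[0,0,0]]])

```text
time: 3.68
ee_pos: [0.5995, -0.0104, 0.0514]
tcp_rot: [-180.0, -12.0, 13.8]
wrist_force: [-0.4, 0.1, 0.2]
opening: 0.0001
```

```bash
python3 - <<'E'
from h import *
where()
E
```

```text
t 3.675 rot [-180.   -12.    13.8] open 0.00014638156036799512 case xyz mm [  6.5 -68.8  -0.6] F [-0.37  0.07  0.18]
```

arm_command(motion=[[0,[-0.003,0,0.012],[0,0,0]],[0,[-0.003,0,0.012],[0,0,0]],[0,[0,0,0],[0,0,0]]])

```text
time: 4.05
ee_pos: [0.5994, -0.0105, 0.0499]
tcp_rot: [-180.0, -12.0, 13.8]
wrist_force: [0.1, -0.4, -0.6]
opening: -0.0002
```

arm_command(motion=[[0,[-0.003,0,0.012],[0,0,0]],[0,[0,0,0],[0,0,0]]])

```text
time: 4.3
ee_pos: [0.5994, -0.0105, 0.0492]
tcp_rot: [-180.0, -12.0, 13.8]
wrist_force: [-0.8, -0.5, -0.6]
opening: 0.0003
```

arm_command(motion=[[0,[-0.003,0,0.012],[0,0,0]],[0,[0,0,0],[0,0,0]]])

```text
time: 4.55
ee_pos: [0.5993, -0.0105, 0.0484]
tcp_rot: [-180.0, -12.0, 13.8]
wrist_force: [0.0, -0.5, -0.5]
opening: 0.0
```

arm_command(motion=[[0,[-0.003,0,0.016],[0,0,0]],[0,[0,0,0],[0,0,0]]])

```text
time: 4.8
ee_pos: [0.5993, -0.0105, 0.0474]
tcp_rot: [-180.0, -12.0, 13.8]
wrist_force: [-0.1, 0.4, -0.7]
opening: 0.0001
```

arm_command(motion=[[0,[-0.003,0,0.016],[0,0,0]],[0,[0,0,0],[0,0,0]]])

```text
time: 5.05
ee_pos: [0.5994, -0.0105, 0.0464]
tcp_rot: [-180.0, -12.0, 13.8]
wrist_force: [0.0, -0.7, -0.2]
opening: -0.0
```

```bash
python3 - <<'E'
from h import *
import cv2
where()
a=viewer.camera("wrist")[200:360,200:440];cv2.imwrite("pics/w3.png",np.clip(cv2.resize(a,None,fx=3.3,fy=3.3)*1.6,0,255).astype(np.uint8))
E
```

```text
t 5.05 rot [-180.    -11.99   13.8 ] open -2.9126281509479097e-05 case xyz mm [  6.4 -68.8  -5.6] F [ 0.05 -0.75 -0.21]
```

View pics/w3.png

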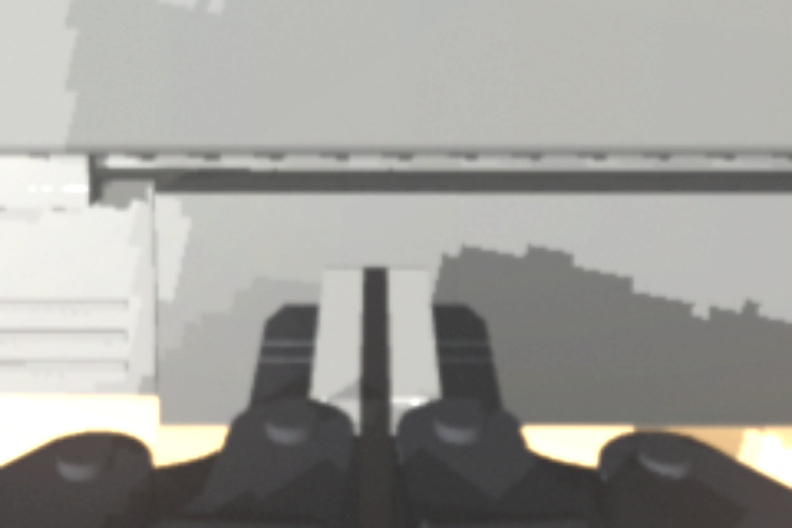

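arm_command(motion=[[0,[-0.004,0,0.016],[0,0,0]],[0,[-0.004,0,0.016],[0,0,0]]])

```text
time: 5.35
ee_pos: [0.5994, -0.0105, 0.0445]
tcp_rot: [-180.0, -12.0, 13.8]
wrist_force: [0.2, 0.0, -0.7]
opening: -0.0001
```

arm_command(motion=[[0,[-0.004,0,0.016],[0,0,0]],[0,[-0.004,0,0.016],[0,0,0]]])

```text
time: 5.6
ee_pos: [0.5993, -0.0105, 0.0425]
tcp_rot: [-180.0, -12.0, 13.8]
wrist_force: [0.3, -0.5, 0.7]
opening: -0.0001
```

arm_command(motion=[[0,[-0.004,0,0.016],[0,0,0]],[0,[-0.004,0,0.016],[0,0,0]]])

```text
time: 5.85
ee_pos: [0.5992, -0.0105, 0.0405]
tcp_rot: [-180.0, -12.0, 13.8]
wrist_force: [-0.1, -0.6, 0.4]
opening: -0.0001
```

There's still no contact 11 mm below the nominal rail top, so I'll look before going further.

```bash
python3 - <<'E'
from h import *
import cv2
o,R=where()
s=viewer.calibration("scene")
im=viewer.camera("scene")
u,v=map(int,proj(s,o['ee_pos']));print(u,v)
a=im[v-75:v+75,u-100:u+100];b=np.clip(cv2.resize(a,None,fx=4,fy=4,interpolation=cv2.INTER_CUBIC)*1.6,0,255).astype(np.uint8)
cv2.circle(b,(400,300),4,(0,0,255),-1)
cv2.imwrite("pics/s3.png",b)
cv2.imwrite("pics/w4.png",viewer.camera("wrist"))
E
```

```text
t 5.85 rot [-180.   -12.    13.8] open -8.608923485481251e-05 case xyz mm [  6.3 -68.8 -11.5] F [-0.09 -0.64  0.39]
323 256
```

View pics/s3.png

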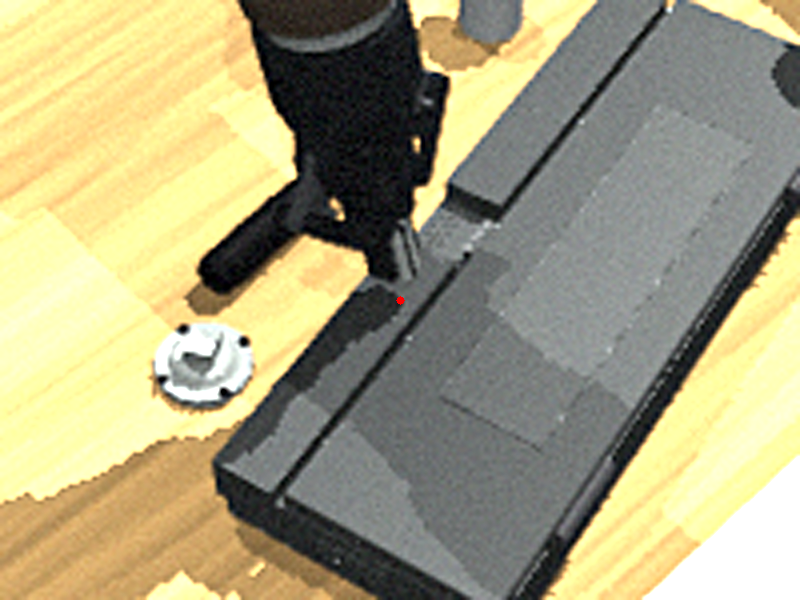

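View pics/w4.png

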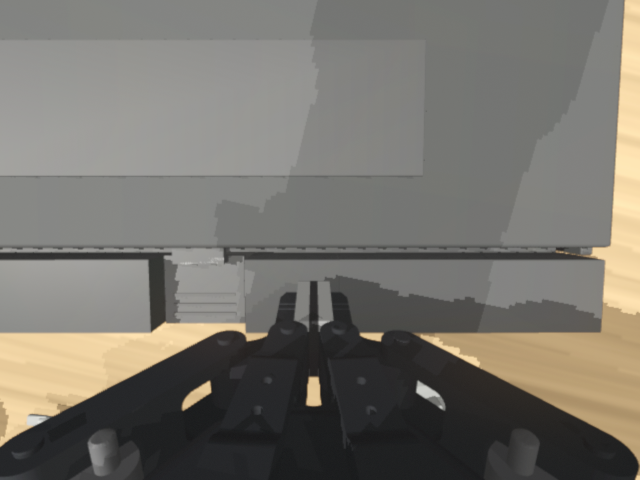

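The scene view shows the fingertips at zoom (405,282), above the red TCP mark and just above the rail. The real tips therefore sit about 12 mm behind the TCP, and contact should be close. I'll continue in small steps.

arm_command(motion=[[0,[-0.002,0,0.01],[0,0,0]],[0,[0,0,0],[0,0,0]]])

```text
time: 6.2
ee_pos: [0.5992, -0.0105, 0.04]
tcp_rot: [-180.0, -12.0, 13.8]
wrist_force: [-0.0, 0.4, -0.1]
opening: -0.0002
```

arm_command(motion=[[0,[-0.002,0,0.01],[0,0,0]],[0,[0,0,0],[0,0,0]]])

```text
time: 6.45
ee_pos: [0.5992, -0.0105, 0.0393]
tcp_rot: [-180.0, -12.0, 13.8]
wrist_force: [0.1, 0.4, 0.2]
opening: 0.0004
```

arm_command(motion=[[0,[-0.002,0,0.01],[0,0,0]],[0,[0,0,0],[0,0,0]]])

```text
time: 6.7
ee_pos: [0.5992, -0.0105, 0.0387]
tcp_rot: [-180.0, -12.0, 13.8]
wrist_force: [-0.6, -0.6, -0.2]
opening: -0.0003
```

arm_command(motion=[[0,[-0.002,0,0.01],[0,0,0]],[0,[0,0,0],[0,0,0]]])

```text
time: 6.95
ee_pos: [0.5992, -0.0105, 0.0381]
tcp_rot: [-180.0, -12.0, 13.8]
wrist_force: [0.4, -0.3, 0.1]
opening: 0.0002
```

arm_command(motion=[[0,[-0.003,0,0.014],[0,0,0]],[0,[0,0,0],[0,0,0]]])

```text
time: 7.2
ee_pos: [0.5992, -0.0105, 0.0372]
tcp_rot: [-180.0, -12.0, 13.8]
wrist_force: [0.7, 0.2, -0.7]
opening: 0.0005
```

arm_command(motion=[[0,[-0.003,0,0.014],[0,0,0]],[0,[0,0,0],[0,0,0]]])

```text
time: 7.45
ee_pos: [0.5992, -0.0105, 0.0363]
tcp_rot: [-180.0, -12.0, 13.8]
wrist_force: [0.2, -0.1, -0.1]
opening: 0.0001
```

```bash
python3 - <<'E'
from h import *
import cv2
o,R=where();print(o['joint_efforts'])
s=viewer.calibration("scene")
im=viewer.camera("scene")
u,v=map(int,proj(s,o['ee_pos']));print(u,v)
a=im[v-38:v+37,u-50:u+50];b=np.clip(cv2.resize(a,None,fx=8,fy=8,interpolation=cv2.INTER_CUBIC)*1.8,0,255).astype(np.uint8)
cv2.circle(b,(400,304),4,(0,0,255),-1)
cv2.imwrite("pics/s4.png",b)
E
```

```text
t 7.45 rot [-180.    -11.99   13.8 ] open 0.00010374958987326778 case xyz mm [  6.2 -68.8 -15.7] F [ 0.23 -0.1  -0.11]
[ 1.39868120e-03 -4.80924654e+01  4.84098279e+01 -2.22109549e+00
  1.88722028e-01  4.38734924e-05]
323 258
```

View pics/s4.png

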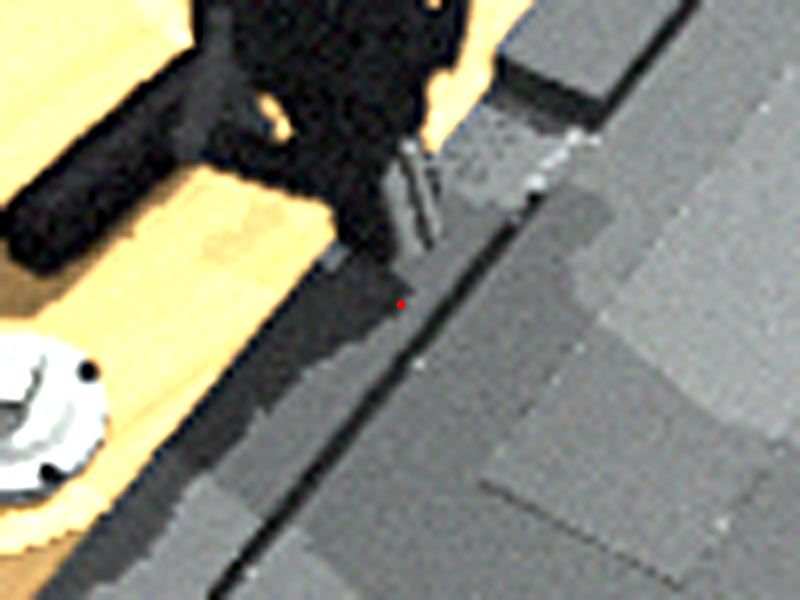

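```bash
python3 - <<'E'
from h import *
o,R=where();s=viewer.calibration("scene")
print(bot.grip_depth)
for (a,b) in((420,250),(385,262)):
  u,v=323-50+a/8,258-38+b/8
  d=ray(s,u,v,.052)-M;print((u,v),'on rail plane',d@X*1e3,d@Y*1e3)
for dx in(-.011,0,.011):
  for dy in(-.009,.009):
    print(dx,dy,[(t,np.round(proj(s,o['ee_pos']+R@[dx,dy,-t])).astype(int).tolist()) for t in(0,.005,.01,.015,.02,.03)])
E
```

```text
t 7.5 rot [-180.   -12.    13.8] open 0.00021691569063928172 case xyz mm [  6.3 -68.8 -15.6] F [ 0.6  -0.25 -0.79]
0.0187
(325.5, 251.25) on rail plane 6.336244036151658 -61.62696808493896
(321.125, 252.75) on rail plane 0.6819193346258571 -69.99999847285801
-0.011 -0.009 [(0, [322, 254]), (0.005, [321, 252]), (0.01, [321, 251]), (0.015, [320, 249]), (0.02, [320, 247]), (0.03, [319, 244])]
-0.011 0.009 [(0, [317, 259]), (0.005, [317, 258]), (0.01, [316, 256]), (0.015, [316, 254]), (0.02, [315, 253]), (0.03, [314, 250])]
0 -0.009 [(0, [326, 255]), (0.005, [326, 254]), (0.01, [325, 252]), (0.015, [325, 250]), (0.02, [324, 249]), (0.03, [323, 245])]
0 0.009 [(0, [321, 261]), (0.005, [321, 259]), (0.01, [321, 258]), (0.015, [320, 256]), (0.02, [320, 254]), (0.03, [319, 251])]
0.011 -0.009 [(0, [330, 257]), (0.005, [330, 255]), (0.01, [329, 253]), (0.015, [329, 252]), (0.02, [329, 250]), (0.03, [328, 247])]
0.011 0.009 [(0, [326, 262]), (0.005, [325, 261]), (0.01, [325, 259]), (0.015, [324, 257]), (0.02, [324, 256]), (0.03, [323, 252])]
```

The geometry from both cameras puts the finger ends about 18 mm behind the TCP, so contact should come within a few mm.

arm_command(motion=[[0,[-0.003,0,0.012],[0,0,0]],[0,[0,0,0],[0,0,0]]])

```text
time: 7.75
ee_pos: [0.5992, -0.0105, 0.0356]
tcp_rot: [180.0, -12.0, 13.8]
wrist_force: [0.5, 0.3, 0.6]
opening: -0.0001
```

arm_command(motion=[[0,[-0.003,0,0.012],[0,0,0]],[0,[0,0,0],[0,0,0]]])

```text
time: 8.0
ee_pos: [0.5992, -0.0105, 0.0349]
tcp_rot: [-180.0, -12.0, 13.8]
wrist_force: [-1.0, 0.9, -0.5]
opening: -0.0002
```

arm_command(motion=[[0,[-0.003,0,0.012],[0,0,0]],[0,[0,0,0],[0,0,0]]])

```text
time: 8.25
ee_pos: [0.5991, -0.0105, 0.0341]
tcp_rot: [-180.0, -12.0, 13.8]
wrist_force: [0.2, -0.1, 0.1]
opening: 0.0
```

arm_command(motion=[[0,[-0.003,0,0.012],[0,0,0]],[0,[0,0,0],[0,0,0]]])

```text
time: 8.5
ee_pos: [0.5991, -0.0105, 0.0334]
tcp_rot: [-180.0, -12.0, 13.8]
wrist_force: [-0.2, -0.5, 0.2]
opening: -0.0001
```

arm_command(motion=[[0,[-0.003,0,0.013],[0,0,0]],[0,[0,0,0],[0,0,0]]])

```text
time: 8.75
ee_pos: [0.5991, -0.0106, 0.0326]
tcp_rot: [-180.0, -12.0, 13.8]
wrist_force: [0.5, 0.5, -1.1]
opening: -0.0003
```

arm_command(motion=[[0,[-0.003,0,0.013],[0,0,0]],[0,[0,0,0],[0,0,0]]])

```text
time: 9.0
ee_pos: [0.5991, -0.0105, 0.0318]
tcp_rot: [-180.0, -12.0, 13.8]
wrist_force: [-0.2, 0.7, -0.3]
opening: 0.0002
```

arm_command(motion=[[0,[-0.003,0,0.013],[0,0,0]],[0,[0,0,0],[0,0,0]]])

```text
time: 9.25
ee_pos: [0.5991, -0.0106, 0.031]
tcp_rot: [-180.0, -12.0, 13.8]
wrist_force: [0.2, -0.0, -0.5]
opening: 0.0004
```

```bash
python3 - <<'E'
from h import *
import cv2
o,R=where()
s=viewer.calibration("scene")
im=viewer.camera("scene")
u,v=map(int,proj(s,o['ee_pos']));print(u,v)
a=im[v-45:v+30,u-50:u+50];b=np.clip(cv2.resize(a,None,fx=8,fy=8,interpolation=cv2.INTER_CUBIC)*1.8,0,255).astype(np.uint8)
cv2.circle(b,(400,360),4,(0,0,255),-1)
cv2.imwrite("pics/s5.png",b)
cv2.imwrite("pics/t5.png",np.clip(cv2.resize(viewer.camera("top")[190:280,240:360],None,fx=6,fy=6,interpolation=cv2.INTER_CUBIC)*1.8,0,255).astype(np.uint8))
E
```

```text
t 9.25 rot [-180.    -11.99   13.8 ] open 0.0004299797792435907 case xyz mm [  6.1 -68.8 -21. ] F [ 0.18 -0.03 -0.54]
323 259
```

View pics/s5.png

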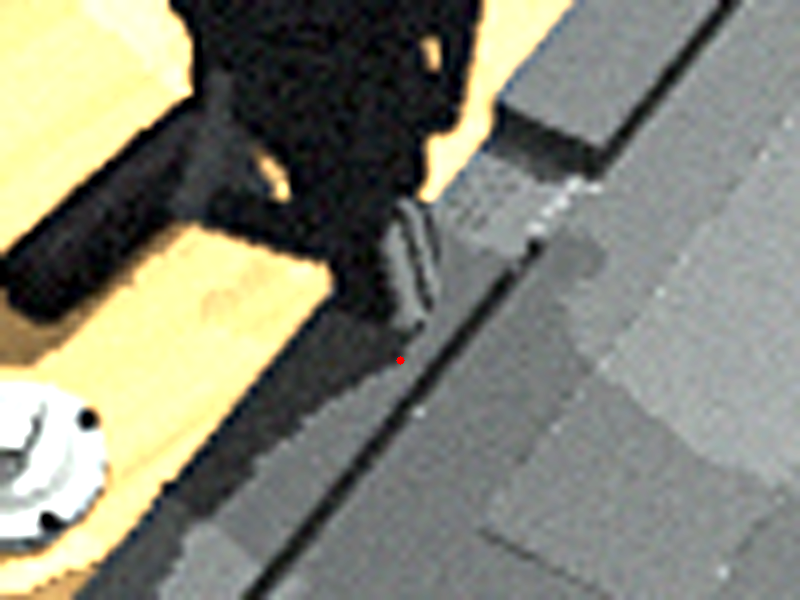

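View pics/t5.png

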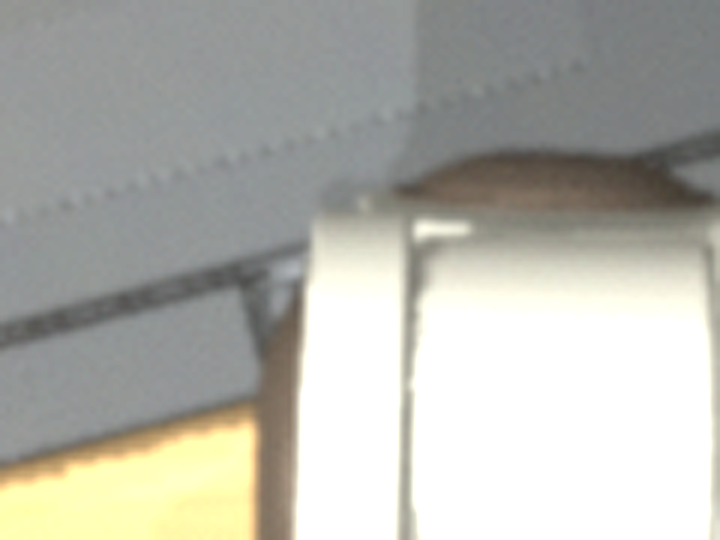

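The tip at (410,325) and its shadow at (400,350) are converging, with only a few mm left. I'll continue.

arm_command(motion=[[0,[-0.003,0,0.013],[0,0,0]],[0,[0,0,0],[0,0,0]]])

```text
time: 9.6
ee_pos: [0.5991, -0.0105, 0.0302]
tcp_rot: [-180.0, -12.0, 13.8]
wrist_force: [0.3, -0.6, -0.1]
opening: -0.0002
```

arm_command(motion=[[0,[-0.003,0,0.013],[0,0,0]],[0,[0,0,0],[0,0,0]]])

```text
time: 9.85
ee_pos: [0.599, -0.0106, 0.0294]
tcp_rot: [-180.0, -12.0, 13.8]
wrist_force: [0.2, 0.0, 0.2]
opening: -0.0001
```

arm_command(motion=[[0,[-0.003,0,0.013],[0,0,0]],[0,[0,0,0],[0,0,0]]])

```text
time: 10.1
ee_pos: [0.5991, -0.0106, 0.0288]
tcp_rot: [180.0, -12.0, 13.8]
wrist_force: [-0.6, 0.2, 1.6]
opening: 0.0001
```

arm_command(motion=[[0,[-0.003,0,0.013],[0,0,0]],[0,[0,0,0],[0,0,0]]])

```text
time: 10.35
ee_pos: [0.5993, -0.0106, 0.0286]
tcp_rot: [180.0, -12.0, 13.8]
wrist_force: [-2.8, -0.2, 5.6]
opening: -0.0001
```

Contact at last, at 5.6 N. I'll check that it is the fingertip on the rail.

```bash
python3 - <<'E'
from h import *
import cv2
o,R=where();print(o['torque'])
s=viewer.calibration("scene")
im=viewer.camera("scene")
u,v=map(int,proj(s,o['ee_pos']));print(u,v)
a=im[v-45:v+30,u-50:u+50];b=np.clip(cv2.resize(a,None,fx=8,fy=8,interpolation=cv2.INTER_CUBIC)*1.8,0,255).astype(np.uint8)
cv2.circle(b,(400,360),4,(0,0,255),-1)
cv2.imwrite("pics/s6.png",b)
cv2.imwrite("pics/w6.png",viewer.camera("wrist"))
E
```

```text
t 10.35 rot [179.99 -12.04  13.8 ] open -0.00010190808425255556 case xyz mm [  6.3 -68.9 -23.4] F [-2.83 -0.2   5.57]
[-0.00136065  0.54836304  0.00593952]
323 260
```

View pics/s6.png

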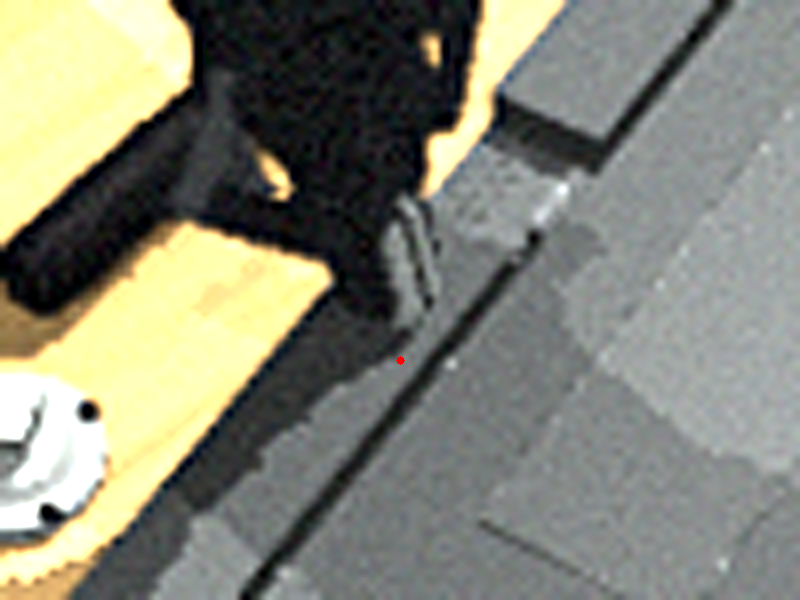

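View pics/w6.png

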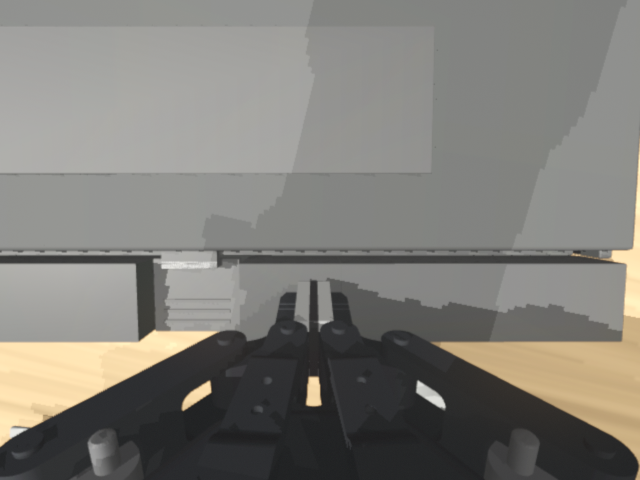

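The wrist view shows the tip on the rail at v≈281, with the rail spanning v 262–342 and the notch floor at u≈160–235. The contact is the fingertip's front corner, about 23 mm above the nominal TCP. I'll ease off, shift 5 mm back across the rail, then feel along toward the notch.

arm_command(motion=[[0,[0.002,0,-0.01],[0,0,0]],[0,[0.04,0,0.009],[0,0,0]],[0,[0.04,0,0.009],[0,0,0]],[0,[0,0,0],[0,0,0]]])

```text
time: 10.95
ee_pos: [0.6041, -0.0094, 0.0286]
tcp_rot: [180.0, -12.0, 13.8]
wrist_force: [-1.9, -0.6, 5.0]
opening: 0.0002
```

arm_command(motion=[[0,[0,-0.08,0],[0,0,0]],[0,[0,-0.08,0],[0,0,0]]])

```text
time: 11.2
ee_pos: [0.6019, 0.0, 0.0287]
tcp_rot: [180.0, -12.0, 13.8]
wrist_force: [0.5, -2.8, 4.5]
opening: 0.0002
```

arm_command(motion=[[0,[0,-0.08,0],[0,0,0]],[0,[0,-0.08,0],[0,0,0]]])

```text
time: 11.45
ee_pos: [0.5993, 0.0096, 0.0286]
tcp_rot: [180.0, -12.0, 13.8]
wrist_force: [0.9, -2.9, 3.4]
opening: 0.0002
```

arm_command(motion=[[0,[0,-0.08,0],[0,0,0]],[0,[0,-0.08,0],[0,0,0]]])

```text
time: 11.7
ee_pos: [0.597, 0.0189, 0.0286]
tcp_rot: [180.0, -12.0, 13.8]
wrist_force: [1.4, -4.0, 3.9]
opening: -0.0002
```

arm_command(motion=[[0,[0,-0.08,0],[0,0,0]],[0,[0,-0.08,0],[0,0,0]]])

```text
time: 11.95
ee_pos: [0.5944, 0.0283, 0.0283]
tcp_rot: [-180.0, -12.0, 13.8]
wrist_force: [0.2, -2.0, 2.1]
opening: -0.0001
```

```bash
python3 - <<'E'
from h import *
where()
E
```

```text
t 11.95 rot [-179.98  -11.98   13.8 ] open -0.00014115822064387495 case xyz mm [ 10.9 -30.  -23.7] F [ 0.16 -1.98  2.09]
```

arm_command(motion=[[0,[0,-0.08,0],[0,0,0]],[0,[0,-0.08,0],[0,0,0]]])

```text
time: 12.2
ee_pos: [0.5917, 0.0378, 0.0277]
tcp_rot: [-180.0, -11.9, 13.8]
wrist_force: [0.3, -0.3, 0.7]
opening: 0.0001
```

arm_command(motion=[[0,[0,-0.08,0],[0,0,0]],[0,[0,0,0],[0,0,0]]])

```text
time: 12.45
ee_pos: [0.591, 0.0423, 0.0283]
tcp_rot: [-180.0, -12.0, 13.8]
wrist_force: [0.5, 0.2, -0.1]
opening: 0.0002
```

```bash
python3 - <<'E'
from h import *
import cv2
where()
cv2.imwrite("pics/w7.png",viewer.camera("wrist"))
E
```

```text
t 12.45 rot [-179.99  -11.98   13.83] open 0.00019123813241725708 case xyz mm [ 10.9 -15.5 -23.7] F [ 0.52  0.16 -0.07]
```

View pics/w7.png

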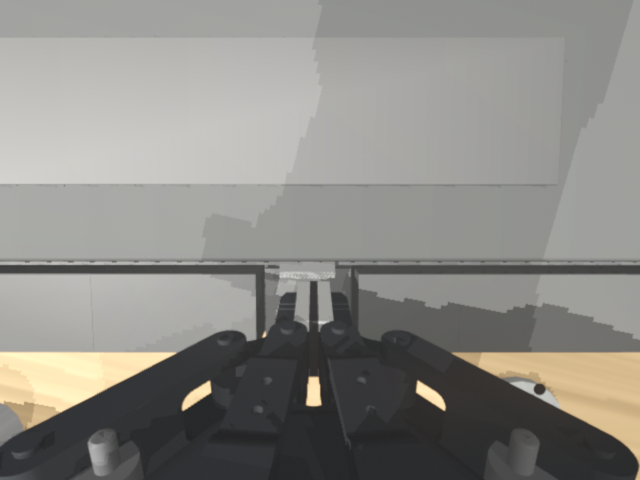

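The force vanished over the notch. The view shows the tip (u 294–332) centred between the notch walls (u≈258 and 357). I'll lower it to the paddle now, quickly for 9 mm and then gently.

arm_command(motion=[[0,[-0.016,0,0.073],[0,0,0]],[0,[-0.016,0,0.073],[0,0,0]],[0,[0,0,0],[0,0,0]]])

```text
time: 12.88
ee_pos: [0.5913, 0.0417, 0.0204]
tcp_rot: [180.0, -12.0, 13.8]
wrist_force: [-6.0, -1.2, 9.8]
opening: 0.0
```

arm_command(motion=[[0,[-0.003,0,0.016],[0,0,0]],[0,[-0.003,0,0.016],[0,0,0]],[0,[0,0,0],[0,0,0]]])

```text
time: 13.25
ee_pos: [0.5916, 0.0417, 0.02]
tcp_rot: [180.0, -12.1, 13.8]
wrist_force: [-12.9, -1.9, 21.0]
opening: -0.0
```

arm_command(motion=[[0,[-0.003,0,0.016],[0,0,0]],[0,[0,0,0],[0,0,0]]])

```text
time: 13.5
ee_pos: [0.5917, 0.0417, 0.0199]
tcp_rot: [180.0, -12.2, 13.8]
wrist_force: [-16.9, -0.7, 27.0]
opening: 0.0001
```

arm_command(motion=[[0,[-0.003,0,0.016],[0,0,0]],[0,[0,0,0],[0,0,0]]])

```text
time: 13.75
ee_pos: [0.5919, 0.0417, 0.0197]
tcp_rot: [180.0, -12.2, 13.8]
wrist_force: [-21.8, -3.2, 34.2]
opening: -0.0003
```

Stiff contact came too early, only 8 mm down, so this isn't the paddle spring. Backing off to look.

arm_command(motion=[[0,[0.012,0,-0.06],[0,0,0]],[0,[0.012,0,-0.06],[0,0,0]],[0,[0,0,0],[0,0,0]]])

```text
time: 14.12
ee_pos: [0.5913, 0.0418, 0.0228]
tcp_rot: [180.0, -12.0, 13.8]
wrist_force: [-0.6, -0.5, -0.4]
opening: -0.0
```

```bash
python3 - <<'E'
from h import *
import cv2
where()
a=viewer.camera("wrist");b=np.clip(cv2.resize(a[240:390,210:410],None,fx=4,fy=4,interpolation=cv2.INTER_CUBIC)*2.,0,255).astype(np.uint8)
cv2.imwrite("pics/w8.png",b)
o=bot.get_obs();s=viewer.calibration("scene");im=viewer.camera("scene")
u,v=map(int,proj(s,o['ee_pos']));print(u,v)
a=im[v-65:v+25,u-60:u+60];cv2.imwrite("pics/s8.png",np.clip(cv2.resize(a,None,fx=6.6,fy=6.6,interpolation=cv2.INTER_CUBIC)*2.2,0,255).astype(np.uint8))
E
```

```text
t 14.125 rot [180.   -12.01  13.79] open -2.097627980108377e-05 case xyz mm [ 11.1 -16.1 -29.2] F [-0.58 -0.51 -0.38]
338 246
```

View pics/w8.png

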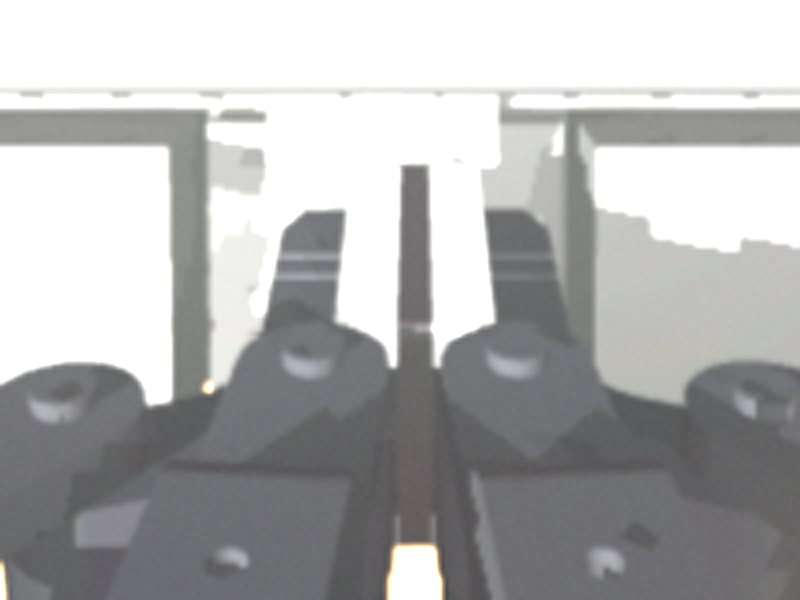

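View pics/s8.png

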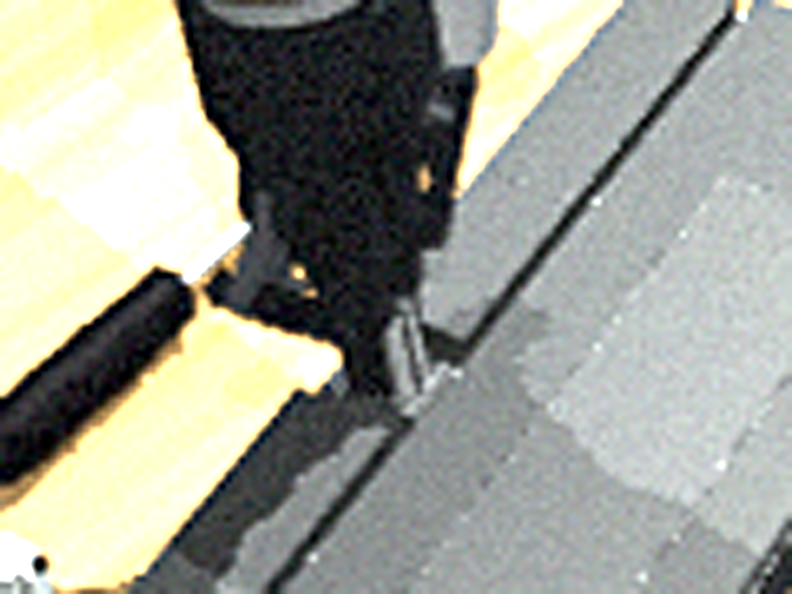

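The enlarged wrist view shows the tip's rear edge (v≈280) overlapping the bright catch head at the back of the notch (u 276–334, v 262–280). The tip was therefore standing on that head. I'll work out how far forward I need to go.

```bash
python3 - <<'E'
from h import *
c=viewer.calibration("top")
for z in(.044,.049,.052):
  for a,b in((415,298),(420,313),(458,303),(455,290)):
    d=ray(c,155+(a+.5)/3.2-.5,140+(b+.5)/3.2-.5,z)-M;print(z,(a,b),round(d@X*1e3,1),round(d@Y*1e3,1))
w=viewer.calibration("wrist")
o,R=where()
# rear-top corner line of tip visible at zoom (415,165) -> full px
u,v=210+415/4,240+165/4;print(u,v)
for dx in(.006,.008,.011):print(dx,[(t,round(proj(w,o['ee_pos']+R@[dx,0,-t])[1],1)) for t in(.018,.022,.026,.03)])
E
```

```text
0.044 (415, 298) 23.1 -0.5
0.044 (420, 313) 13.5 -1.1
0.044 (458, 303) 13.3 -25.1
0.044 (455, 290) 21.5 -25.4
0.049 (415, 298) 22.6 -0.7
0.049 (420, 313) 12.9 -1.3
0.049 (458, 303) 12.8 -25.1
0.049 (455, 290) 20.9 -25.4
0.052 (415, 298) 22.2 -0.8
0.052 (420, 313) 12.6 -1.4
0.052 (458, 303) 12.4 -25.2
0.052 (455, 290) 20.6 -25.4
t 14.225 rot [-180.    -11.97   13.79] open 0.00012306929693012896 case xyz mm [ 10.9 -16.  -29.6] F [ 0.36  0.63 -0.56]
313.75 281.25
0.006 [(0.018, np.float64(281.5)), (0.022, np.float64(285.1)), (0.026, np.float64(288.8)), (0.03, np.float64(292.8))]
0.008 [(0.018, np.float64(277.4)), (0.022, np.float64(280.9)), (0.026, np.float64(284.6)), (0.03, np.float64(288.5))]
0.011 [(0.018, np.float64(271.3)), (0.022, np.float64(274.7)), (0.026, np.float64(278.2)), (0.03, np.float64(281.9))]
```

The catch head occupies x≈+13…+22 mm across the rail, so the leaning tip can't fit behind it. Instead I'll hold the hand upright with a 3° lean toward the lid. The tip's rear edge then becomes the pressing edge, about 3 mm forward of mid-rail and clear of the head. First I'll raise, turn and reposition.

arm_command(motion=[[0,[-0.1,0,-0.25],[0,0,0]],[0,[-0.2,0,-0.2],[0,-0.5,0]],[0,[-0.1,0,0],[0,-1,0]],[0,[0,0,0],[0,-1,0]],[0,[0,0,0],[0,0,0]]])

```text
time: 14.85
ee_pos: [0.5634, 0.0351, 0.0439]
tcp_rot: [-180.0, 3.1, 13.8]
wrist_force: [-0.4, -0.1, -0.5]
opening: 0.0004
```

```bash
python3 - <<'E'
from h import *
to(-.014,-.014,-.018)
E
```

```text
t 14.85 rot [-179.97    3.11   13.82] open 0.00037681848890298874 case xyz mm [-17.6 -15.9  -8.1] F [-0.42 -0.14 -0.46]
units [ 0.069 -0.032  0.161]
```

arm_command(motion=[[0,[0.035,-0.016,0.04],[0,0,0]],[0,[0.035,-0.016,0.08],[0,0,0]],[0,[0,0,0.04],[0,0,0]],[0,[0,0,0],[0,0,0]]])

```text
time: 15.35
ee_pos: [0.5657, 0.0376, 0.0349]
tcp_rot: [180.0, 3.0, 13.8]
wrist_force: [-0.8, 0.5, -0.6]
opening: -0.0001
```

```bash
python3 - <<'E'
from h import *
import cv2
where()
a=viewer.camera("wrist");b=np.clip(cv2.resize(a[240:390,210:410],None,fx=4,fy=4,interpolation=cv2.INTER_CUBIC)*1.5,0,255).astype(np.uint8)
cv2.imwrite("pics/w9.png",b)
E
```

```text
t 15.35 rot [180.     2.98  13.8 ] open -6.693852542408773e-05 case xyz mm [-14.8 -14.1 -17.1] F [-0.77  0.46 -0.64]
```

View pics/w9.png

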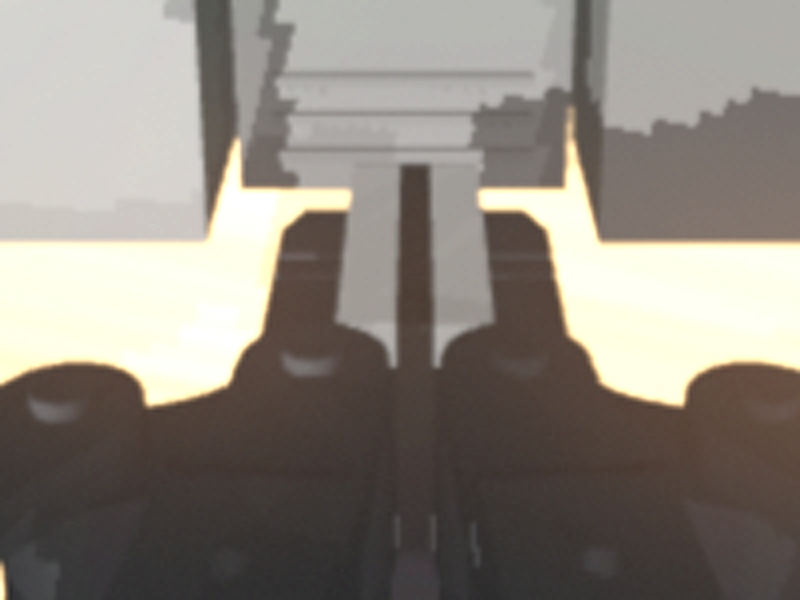

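```bash
python3 - <<'E'
from h import *
w=viewer.calibration("wrist")
for z in(.04,.056,.058,.060,.062):
  d=ray(w,313.7,281.2,z)-M;print(z,d@X*1e3,d@Y*1e3)
for v in(188,149,113,73):
  d=ray(w,313.7,240+v/4,.04)-M;print('paddle',d@X*1e3)
E
```

```text
0.04 -13.929407305204876 -14.840713791272197
0.056 -5.966291334446401 -14.81252247484478
0.058 -4.97090183810155 -14.808998560291359
0.06 -3.97551234175681 -14.80547464573792
0.062 -2.9801228454119593 -14.8019507311845
paddle -17.155414620364645
paddle -11.754402254553744
paddle -6.864052575547285
paddle -1.5344123144721933
```

The tip's rear edge sits at about −4 mm across the rail and y≈−14, inside the press zone. I'll lower it now, one small step at a time near contact.

arm_command(motion=[[0,[0.005,0,0.09],[0,0,0]],[0,[0.005,0,0.09],[0,0,0]],[0,[0.004,0,0.07],[0,0,0]],[0,[0,0,0],[0,0,0]]])

```text
time: 15.9
ee_pos: [0.5658, 0.0377, 0.0192]
tcp_rot: [-180.0, 3.1, 13.8]
wrist_force: [-0.1, -0.2, 0.3]
opening: -0.0001
```

arm_command(motion=[[0,[0.001,0,0.02],[0,0,0]],[0,[0.001,0,0.02],[0,0,0]],[0,[0,0,0],[0,0,0]]])

```text
time: 16.27
ee_pos: [0.566, 0.0377, 0.0174]
tcp_rot: [-180.0, 3.0, 13.8]
wrist_force: [-0.0, -0.3, 0.1]
opening: -0.0001
```

arm_command(motion=[[0,[0.001,0,0.02],[0,0,0]],[0,[0.001,0,0.02],[0,0,0]],[0,[0,0,0],[0,0,0]]])

```text
time: 16.65
ee_pos: [0.5661, 0.0377, 0.0151]
tcp_rot: [-180.0, 3.0, 13.8]
wrist_force: [-0.2, -0.0, 1.6]
opening: -0.0
```

arm_command(motion=[[0,[0.001,0,0.02],[0,0,0]],[0,[0,0,0],[0,0,0]]])

```text
time: 16.9
ee_pos: [0.5659, 0.0376, 0.0138]
tcp_rot: [180.0, 3.0, 13.8]
wrist_force: [-3.1, -0.7, 2.5]
opening: -0.0002
```

arm_command(motion=[[0,[0.001,0,0.02],[0,0,0]],[0,[0,0,0],[0,0,0]]])

```text
time: 17.15
ee_pos: [0.5658, 0.0376, 0.0125]
tcp_rot: [180.0, 3.0, 13.8]
wrist_force: [-2.3, -1.2, 3.2]
opening: 0.0002
```

arm_command(motion=[[0,[0.001,0,0.02],[0,0,0]],[0,[0,0,0],[0,0,0]]])

```text
time: 17.4
ee_pos: [0.5659, 0.0376, 0.0113]
tcp_rot: [180.0, 3.0, 13.8]
wrist_force: [-3.6, -0.7, 2.7]
opening: -0.0001
```

```bash
python3 - <<'E'
from h import *
import cv2
where()
cv2.imwrite("pics/w10.png",viewer.camera("wrist"))
cv2.imwrite("pics/s10.png",viewer.camera("scene"))
E
```

```text
t 17.4 rot [180.     3.02  13.8 ] open -0.000107996534191697 case xyz mm [-14.6 -14.1 -40.7] F [-3.61 -0.72  2.65]
```

View pics/w10.png

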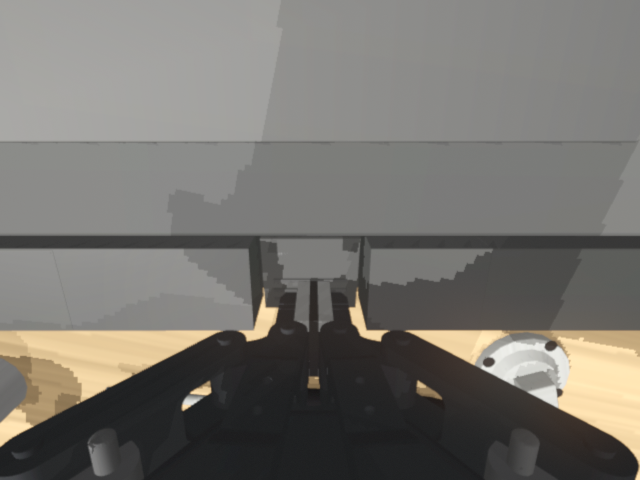

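arm_command(motion=[[0,[0.001,0,0.02],[0,0,0]],[0,[0,0,0],[0,0,0]]])

```text
time: 17.75
ee_pos: [0.566, 0.0377, 0.0101]
tcp_rot: [-180.0, 3.0, 13.8]
wrist_force: [-3.4, -1.4, 3.7]
opening: -0.0002
```

```bash
python3 - <<'E'
from h import *
import cv2
where()
cv2.imwrite("pics/w11.png",viewer.camera("wrist"))
cv2.imwrite("pics/s11.png",viewer.camera("scene"))
E
```

```text
t 17.75 rot [-180.      3.01   13.8 ] open -0.00016051582887926895 case xyz mm [-14.5 -14.1 -41.9] F [-3.44 -1.42  3.7 ]
```

View pics/s11.png

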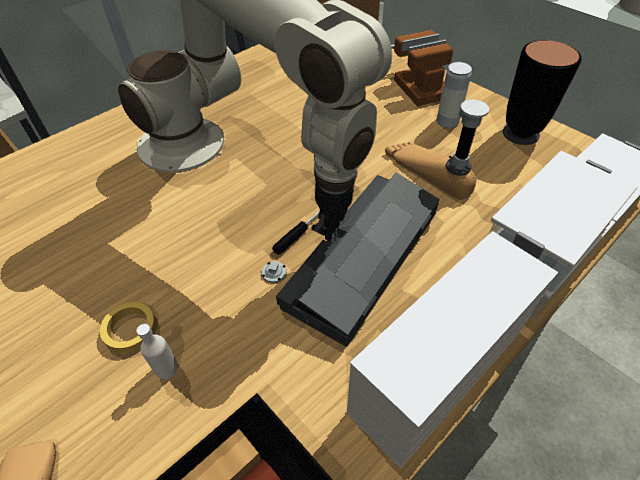

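View pics/w11.png

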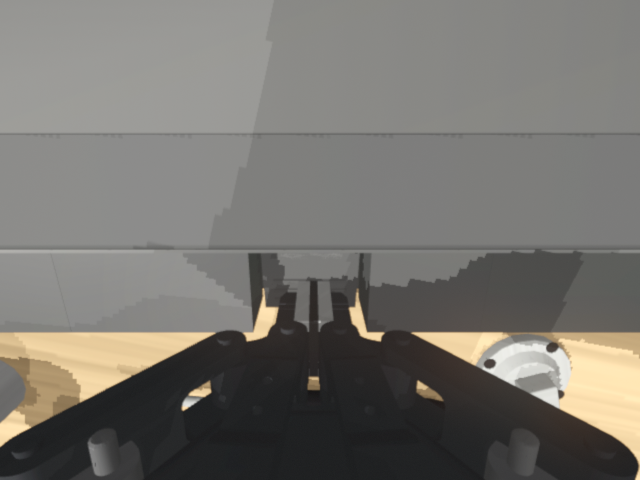

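The lid's front edge has moved from v≈235 to 250 and is lifting over the rail, so it's free. I'll draw the hand back toward the robot and up.

arm_command(motion=[[0,[-0.1,0,-0.15],[0,0,0]],[0,[-0.35,0,-0.25],[0,0,0]],[0,[-0.5,0,-0.25],[0,0,0]],[0,[-0.5,0,-0.25],[0,0,0]],[0,[-0.5,0,-0.25],[0,0,0]],[0,[-0.5,0,-0.25],[0,0,0]],[0,[-0.4,0,-0.2],[0,0,0]],[0,[-0.2,0,-0.1],[0,0,0]],[0,[0,0,0],[0,0,0]]])

```text
time: 18.98
ee_pos: [0.3941, -0.0047, 0.1223]
tcp_rot: [180.0, 2.9, 13.8]
wrist_force: [0.5, -0.4, 0.1]
opening: -0.0001
```

arm_command(motion=[[0,[0,0,0],[0,0,0]],[0,[0,0,0],[0,0,0]],[0,[0,0,0],[0,0,0]],[0,[0,0,0],[0,0,0]],[0,[0,0,0],[0,0,0]],[0,[0,0,0],[0,0,0]],[0,[0,0,0],[0,0,0]],[0,[0,0,0],[0,0,0]],[0,[0,0,0],[0,0,0]],[0,[0,0,0],[0,0,0]],[0,[0,0,0],[0,0,0]],[0,[0,0,0],[0,0,0]]])

```text
time: 20.48
ee_pos: [0.3938, -0.0046, 0.1216]
tcp_rot: [-180.0, 3.0, 13.8]
wrist_force: [-0.2, -0.2, -0.1]
opening: -0.0004
```

arm_command(motion=[[0,[0,0,0],[0,0,0]],[0,[0,0,0],[0,0,0]],[0,[0,0,0],[0,0,0]],[0,[0,0,0],[0,0,0]],[0,[0,0,0],[0,0,0]],[0,[0,0,0],[0,0,0]],[0,[0,0,0],[0,0,0]],[0,[0,0,0],[0,0,0]]])

```text
time: 21.48
ee_pos: [0.3937, -0.0046, 0.1216]
tcp_rot: [-180.0, 3.0, 13.8]
wrist_force: [-0.0, -0.5, 0.2]
opening: -0.0002
```

```bash
python3 - <<'E'
from h import *
import cv2
where()
cv2.imwrite("pics/t12.png",viewer.camera("top"))
cv2.imwrite("pics/s12.png",viewer.camera("scene"))
E
```

```text
t 21.475 rot [-180.     3.    13.8] open -0.00023562758981872836 case xyz mm [-191.8  -14.    69.6] F [-0.04 -0.54  0.18]
```

View pics/s12.png

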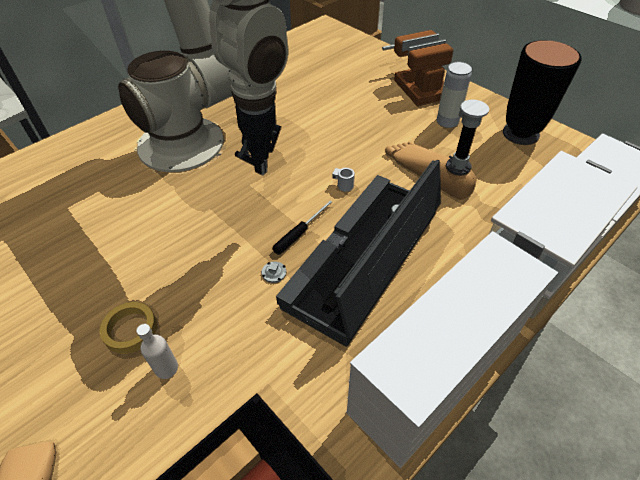

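View pics/t12.png

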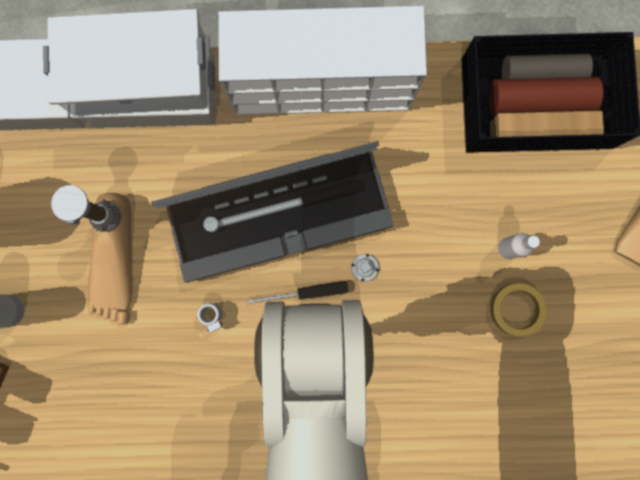

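The top view shows the lid standing open with the wrench visible. The case corners at (183,280) and (392,227) and the bystanders are where they started. I'll do a quick numeric check, then hand in.

```bash
python3 - <<'E'
from h import *
import cv2
a=cv2.imread("pics/top0.png",0);b=cv2.imread("pics/t12.png",0)
for n,(x0,y0,x1,y1) in dict(railL=(172,250,215,285),railR=(350,212,398,240),drv=(245,278,290,306),adapter=(348,252,384,284),clamp=(192,300,228,335),foot=(85,190,140,330),glue=(495,228,545,260),tape=(485,278,555,340)).items():
  p=8;t=a[y0:y1,x0:x1];r=cv2.matchTemplate(b[y0-p:y1+p,x0-p:x1+p],t,cv2.TM_CCOEFF_NORMED)
  _,s,_,l=cv2.minMaxLoc(r);print(n,round(s,3),l[0]-p,l[1]-p)
where();print(bot.job_done())
E
```

```text
railL 0.922 0 0
railR 0.983 0 0
drv 0.345 -6 8
adapter 0.918 0 0
clamp 1.0 0 0
foot 1.0 0 0
glue 0.988 0 0
tape 0.549 0 0
t 21.575 rot [180.    3.   13.8] open 0.00020289684679672805 case xyz mm [-191.8  -14.    69.7] F [ 0.34  0.17 -0.15]
the job is handed in; nothing more can be done
None
```

The torque-wrench case is open: the lid stands up on its stop, and I handed the job in at about 21.6 s with the hand clear of everything.

- **Finding the notch:** I felt along the top of the front rail with the closed fingertip at about 3–5 N. The force vanished at the notch, centred about 14 mm to the right of mid-rail, which matched what the cameras showed.
- **Pressing the catch:** I pressed the paddle about 3–4 mm forward of mid-rail with roughly 3–4 N vertical force, about 5–6 mm down. The lid let go, and I drew the hand back and up.

**Not as planned:**
- **Finger length:** The closed fingers end about 26 mm short of the TCP, so contact came much lower than expected.
- **First press:** It landed on the catch's rigid head at the back of the notch and rose to about 34 N vertical (about 41 N in all) at the wrist before I backed off. I then held the hand nearly upright and pressed further forward. This was fingertip contact, but the total was slightly above the 40 N figure that applies to the arm and gripper body.

**Last checks:**
- **Position match:** Before-and-after pictures show no shift, to the pixel, in the case's rail ends, adapter, clamp, foot and glue. Tape also showed none, but its match was weaker (0.55), probably because the arm's shadow moved across it.
- **Screwdriver:** The match failed (0.35), probably for the same reason. By eye it is in the same place in both pictures, but I couldn't confirm that numerically.
- **Wrist force:** It read about zero at the end.

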